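# Index the rotary lens stand to the white-rimmed lens and bolt it

### The arm

A 6-joint arm with a two-finger parallel gripper is mounted at the origin on a cart in front of the work surface, level with it; the furniture and walls round the work are solid. World frame = base frame: x ahead of the robot, y to its left, z up, the work surface at z = 0. Lengths are in m, angles in rad, forces in N, time in s.
With the tool pointing down it reaches from about 0.3 to 0.825 m from the base axis. Payload 5.4 kg.
Tool frame: the origin (TCP) lies midway between the tips of the shut fingers; the grasp point (between the pads) lies 19 mm behind it (bot.grasp_offset is the distance from the TCP to the grasp point, in m); z points along the fingers, y is the line along which they close (so a half turn about z gives the same grasp; the last joint's range is limited). The gripper opens to 92 mm and grips with 3 to 60 N. Pads are 20 mm wide; open, the fingers measure 128 mm over their backs; the gripper's body (75 mm by 189 mm) begins 69 mm behind the grasp point.
Start: joints at [-1.341, 0.158, 1.597, -0, 1.386, -0.21], TCP at [0.245, -0.52, 0.215] pointing down, gripper open.
Joint ranges: [-2.91, 2.91], [-0.94, 2.29], [0.18, 2.7], [-1.29, 4.43], [0.17, 2.64], [-3, 3]. Speed limits (rad/s): [2.57, 2.57, 3.14, 3.14, 3.14, 3.14].

### API

Orientations are given as a 3x3 rotation matrix whose columns are the frame's x, y, z axes.
In Python, from station import monitor, viewer, order, bot gives the robot as it stands. The module is installed in compiled form; this text tells all that it offers.
- The arm moves only by the tool send_rows, never from a script. Its argument "deltas" is a list of rows, each an object with "hand": the closure in counts, from 0 (fully open) to 255 (shut); "slide": the shift along the tool's x, y, z in mm, a list of three; "angular": the turn, a rotation vector about the tool's x, y, z in rad, a list of three. In form: [{"hand": hand, "slide": [tx, ty, tz], "angular": [ax, ay, az]}, ...]. A call has 1 to 20 rows; each row is the pose to reach, as a shift and turn from the pose commanded when the call began, along the tool's axes at that moment; what a row does not reach only later rows make up. A row lasts 1/10 s, in which the tool goes at most 50 mm and 8.59 degrees, less where a joint would pass 70% of its speed; a pose out of reach is approached as far as the arm can. A call with a gripper value outside its range is refused whole. The fingers move at their own pace and stop on an object; the grip force is fixed at half the most. Time passes only in rows, so rows that repeat a pose let the fingers close. It gives the time, the measured TCP pose, the force, the opening and the grip force at its end, in the units of the state.
- monitor.read_state(): the state, without advancing time (a new reading comes with each control period).
- viewer.read_camera(name): name is "scene" or "top"; returns (picture, depth): 384x512x3 uint8, red, green, blue; 384x512 float32, m along the optical axis (not along the pixel's ray), 0 where there is no reading.
- viewer.camera_info(name): a dict with "vertical_fov" (degrees; the focal length in pixels is half the picture's height over the tangent of half this angle, whatever the lens; pixels are square), "cx", "cy" (the principal point, pixels), "R" (3x3) and "t" (3): a world point X has camera coordinates R X + t. Camera axes: x right, y down, z forward; pixel columns grow to the right and rows downward; lengths in m; the calibration is good to about 2 mm. A picture is of the moment at which its call begins. camera_info takes no time and is no camera call.
- order.job_done(): hands the job in; it is judged then, once.
The state is a dict: "time_s": time; "joint_positions": joint angles; "joint_vel": joint speeds; "tau": joint torques, N m; "eef_pos": TCP position; "tool_rot": TCP orientation; "ft_force": force on the tool from outside, world axes, zero at the start; "wrist_torque": the same for the moment, N m; "width": finger opening in m; "finger_force": force on a finger pad.
Only numpy, scipy, OpenCV 4.12 (cv2) and the standard library are available. Lean on these libraries where they do the work, as an engineer would, in place of code of your own. Each camera call takes 0.05 s, during which the arm holds its last target. There are 200 camera calls.

### The job

Push the lobed rim of the blue dial round with the fingertips until the white-rimmed trial lens stands at the front of the lens stand, in line with the orange arrow; then push the black knob of the index bolt fully home, so that the bolt sits in the rim notch and locks the dial. Do not force the bolt if it meets the rim instead of a notch. Do not touch or lift the lenses and the loupe in the cups, and leave the loose things round the stand where they are.

Things in the scene. Friction and masses are not known exactly. Their poses are not given: they have to be found in the camera images.
- lens_stand: fixed rotary lens stand: grey foot 172 mm across carrying a blue dial that turns about the vertical through this origin (worktop height). Its -x axis points to the stand's front, where a grey tongue (7 mm high, out to 158 mm) bears the orange arrow. The index bolt lies along the radius at 240 degrees of this frame (0 = +x, counter-clockwise from above).
- front_place (a point): fixed point of the stand, 70 mm from the axis on the side of the orange arrow, 39.5 mm above the worktop: the middle of the front cup place, where the white-rimmed lens has to come.
- dial (a joint): dial angle from where it stood at the start, rad, counter-clockwise from above positive; endless, stays where left (1 to 2 N at the rim turns it). Plate 228 mm across, top 34 mm above the worktop; six cups (60 mm inside, floor at 35.5 mm, wall top at 39.5 mm) every 60 degrees, centres 70 mm from the axis. Nothing on it stands higher than 76 mm above the worktop.
- lobe_a (a point): top centre of one of the six black rubber lobes of the dial rim, moves with the dial. Lobes: round upright bosses 24 mm across, 18 to 44 mm above the worktop, centres 120 mm from the axis, every 60 degrees, midway between the notches. Fingertips against the side of a lobe push the dial round.
- bolt (a joint): travel of the index bolt toward the dial's axis, m: 0 to 0.005 drawn back, clear of the lobes; 0.034 home in a notch. Slides stiffly (2 to 3 N), stays where left. Its 10 mm round nose draws the dial in and goes home if a notch is within about 3 degrees of it, else it stops on the rim (about 0.022) or a lobe (about 0.005).
- bolt_knob: upright black knob on the bolt, 15 mm across, 36 to 64 mm above the worktop; origin on its axis at 32.5 mm. 186.5 mm from the dial's axis when drawn back, 152.5 mm when home; its +x points away from the dial, so push along its -x. The bolt's guide (cheeks 34 mm high, 30 mm over all) spans 139 to 201 mm from the axis.
- white_lens: the only white-rimmed trial lens, lying flat in one of the cups: ring 42 mm across, 8 mm thick, with a small dark grip tab (50 mm over the tab). Origin: underside, middle of the 50 mm length. It rides round with the dial. Not to be touched.
- black_lens_1: black-rimmed trial lens lying flat in a cup: ring 46 mm across, 8 mm thick, with a small grip tab (54 mm over the tab). Origin: underside, middle of the 54 mm length. Not to be touched.
- black_lens_2: black-rimmed trial lens lying flat in a cup: ring 46 mm across, 8 mm thick, with a small grip tab (54 mm over the tab). Origin: underside, middle of the 54 mm length. Not to be touched.
- black_lens_3: black-rimmed trial lens lying flat in a cup: ring 46 mm across, 8 mm thick, with a small grip tab (54 mm over the tab). Origin: underside, middle of the 54 mm length. Not to be touched.
- loupe_1: black tapered eye loupe with a white ring at its top, standing in a cup: 39 mm across, 40 mm high. Origin: centre of its underside. Not to be touched.
- lens_case: loose flat black case with a smoky lid, 130 x 170 x 33 mm, right of the stand near the bench edge; stays there. Origin: centre of its underside.
- tweezers_1: loose steel tweezers lying flat, 128 mm long along their y axis, 9 mm high, between the case and the stand; stay there. Origin: centre of the underside.
- dropper: loose amber dropper bottle, 32 mm across, 102 mm high, behind the stand to the right; stays there. Origin: centre of its underside.
- notch_a (a point): middle of the mouth of one rim notch, 114 mm from the axis, 34 mm above the worktop, moves with the dial. Six tapered notches, one straight outside each cup, 20 mm wide at the rim, 10.6 mm at the bottom, 13 mm deep. When a cup stands at the front, a notch stands before the bolt.

How it is judged:
By the outcome, as a careful person would: the job done as asked, in the order asked, and still so for the second after the job is handed in, with the robot touching nothing.
It also fails if it takes over 72 s, if anything falls off the work surface, if the arm or the gripper's body presses on something with over 40 N, if the wrist force passes 120 N, or if a joint passes its speed limit or range.

## Working session

There is one attempt and no reset: what is moved stays moved. The work goes in short steps, Python scripts to look and compute and a tool call to move; the robot and the scene stay as the last step left them, time stands still between calls to the robot, and variables do not carry over. Pictures are saved under pics/ and viewed, at most 10 in all, crops included, and the job is handed in when it is done.

Besides the shell and the picture viewer there is one more tool, called after "Request:" as name(argument=value, ...) on one line, values as JSON. send_rows: Moves the arm, as the interface text tells. Its arguments: {"type":"object","properties":{"deltas":{"type":"array","items":{"type":"object","properties":{"hand":{"type":"number"},"slide":{"type":"array","items":{"type":"number"}},"angular":{"type":"array","items":{"type":"number"}}}}}},"required":["deltas"]}

```bash
mkdir -p pics; cat > h.py <<'E'
import numpy as np, cv2
from station import monitor, viewer, order, bot
def cam(n):
    i=viewer.camera_info(n); f=192/np.tan(np.radians(i["vertical_fov"])/2)
    return f,i["cx"],i["cy"],np.array(i["R"]),np.array(i["t"])
def onplane(n,u,v,z):
    f,cx,cy,R,t=cam(n); d=R.T@np.array([(u-cx)/f,(v-cy)/f,1]); c=-R.T@t
    return c+d*(z-c[2])/d[2]
def proj(n,X):
    f,cx,cy,R,t=cam(n); p=R@np.asarray(X)+t; return p[0]/p[2]*f+cx,p[1]/p[2]*f+cy
def snap(n,name):
    im,d=viewer.read_camera(n); cv2.imwrite(f"pics/{name}.png",cv2.cvtColor(im,cv2.COLOR_RGB2BGR)); np.savez(f"pics/{name}.npz",im=im,d=d); return im,d
E
python3 - <<'E'
from h import *
for n in("scene","top"):
    snap(n,n+"0"); f,cx,cy,R,t=cam(n); print(n,f,cx,cy,-R.T@t,R.round(3).tolist())
s=monitor.read_state(); print(s["time_s"],s["eef_pos"],np.round(s["tool_rot"],3).tolist())
E
```

```text
scene 361.57841288101156 260.9886535369928 189.59991623563576 [0.20592459 0.93133745 0.45372509] [[-0.91, -0.414, -0.005], [-0.185, 0.418, -0.889], [0.371, -0.808, -0.457]]
top 401.9325770847558 257.1585076832014 193.3848903911702 [0.4164085  0.23098768 0.98437145] [[-0.003, -1.0, 0.008], [-0.993, 0.002, -0.114], [0.114, -0.008, -0.993]]
0.1 [ 0.24466775 -0.51972667  0.21370899] [[0.905, 0.426, -0.0], [0.426, -0.905, 0.002], [0.0, -0.002, -1.0]]
```

View pics/top0.png

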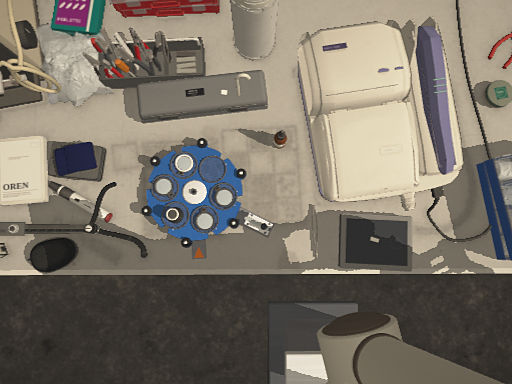

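View pics/scene0.png

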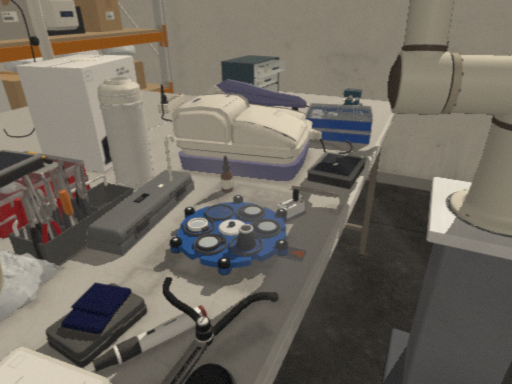

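The top view shows the dial centred near (195,192), the arrow at (199,253) and the bolt at about (257,222). I'll enlarge the dial and measure it.

```bash
python3 - <<'E'
from h import *
im=np.load("pics/top0.npz")["im"]; 
c=im[130:275,130:290]; cv2.imwrite("pics/crop0.png",cv2.cvtColor(cv2.resize(c,None,fx=4.1,fy=4.1,interpolation=cv2.INTER_CUBIC),cv2.COLOR_RGB2BGR))
hsv=cv2.cvtColor(im,cv2.COLOR_RGB2HSV)
b=cv2.inRange(hsv,(100,120,60),(120,255,255)); b[:,:130]=0;b[:,260:]=0;b[:130]=0
b=cv2.morphologyEx(b,cv2.MORPH_CLOSE,np.ones((3,3)))
ctr=max(cv2.findContours(b,0,1)[0],key=cv2.contourArea); hull=cv2.convexHull(ctr)
P=np.array([onplane("top",*p[0],.034)[:2] for p in hull])
e=cv2.fitEllipse((P*1000).astype(np.float32)); print("dial",e)
C=np.array(e[0])/1000
o=cv2.inRange(hsv,(3,120,80),(18,255,255)); n,l,s,cc=cv2.connectedComponentsWithStats(o)
for k in range(1,n):
    if s[k,4]>20 and 130<cc[k][0]<270 and cc[k][1]>230: a=onplane("top",*cc[k],.007);print("arrow",cc[k],a,np.degrees(np.arctan2(*(a[:2]-C)[::-1])))
d=cv2.inRange(im,(0,0,0),(55,55,55)); n,l,s,cc=cv2.connectedComponentsWithStats(d)
for k in range(1,n):
    if s[k,4]>10 and 130<cc[k][0]<290 and 130<cc[k][1]<260:
        a=onplane("top",*cc[k],.044); r=a[:2]-C; print(cc[k].round(1),s[k,4],a.round(4),np.hypot(*r).round(4),np.degrees(np.arctan2(r[1],r[0])).round(1))
E
```

```text
dial ((529.8282470703125, 372.87188720703125), (227.5225830078125, 228.1094512939453), 69.21714782714844)
arrow [198.44067797 253.72881356] [0.38329007 0.36460485 0.007     ] -176.7710472246322
[278.7 134.8] 28 [0.6659 0.1712 0.044 ] 0.2433 -56.0
[201.4 142.9] 52 [0.6463 0.3559 0.044 ] 0.1177 -8.3
[154.8 160.7] 57 [0.6034 0.4659 0.044 ] 0.1186 51.7
[240.5 173.2] 48 [0.573  0.2625 0.044 ] 0.1185 -68.6
[146.2 210.6] 58 [0.4849 0.4828 0.044 ] 0.1188 112.2
[176. 215.] 42 [0.4743 0.4131 0.044 ] 0.0685 144.0
[233.5 222.6] 54 [0.4561 0.2788 0.044 ] 0.1195 -128.1
[263.3 225.9] 25 [0.4483 0.2092 0.044 ] 0.1829 -116.5
[186.  242.2] 60 [0.4112 0.3888 0.044 ] 0.1197 172.4
```

View pics/crop0.png

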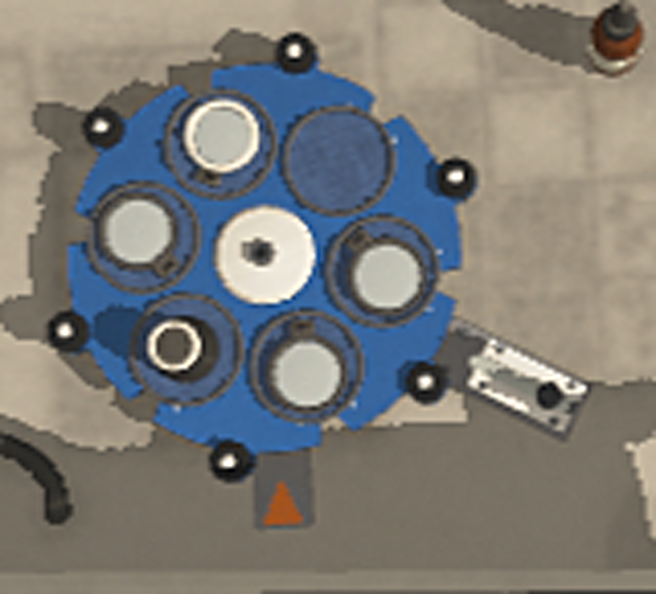

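The white-rimmed lens is at crop (220,135), at about 22° in the world frame. The front is at about 183°, so the dial has to turn about +161°. I'll push the lobe at -68° counter-clockwise round the far side, well away from the bolt at -117°.

```bash
cat >> h.py <<'E'
from scipy.spatial.transform import Rotation as Ro
C=np.array([.530,.373])
def rows(P):
    "P: list of (x,y,z,yaw deg); prints relative to present pose"
    s=monitor.read_state(); R=np.array(s["tool_rot"]); p=np.array(s["eef_pos"])
    for x,y,z,w in P:
        w=np.radians(w); T=np.array([[np.cos(w),np.sin(w),0],[np.sin(w),-np.cos(w),0],[0,0,-1]])
        print((R.T@(np.array([x,y,z])-p)*1000).round(0).astype(int).tolist(),Ro.from_matrix(R.T@T).as_rotvec().round(2).tolist())
def pol(th,r,z): a=np.radians(th); return (C[0]+r*np.cos(a),C[1]+r*np.sin(a),z,th+180)
E
python3 -c "
from h import *
rows([(.36,.15,.215,90),pol(-90,.128,.15)])"
```

```text
[390, -557, 0] [-0.0, -0.0, -1.13]
[584, -570, 65] [-0.0, -0.0, -1.13]
```

Request:
send_rows(deltas=[{"hand":255,"slide":[390,-557,0],"angular":[0,0,-1.13]},{"hand":255,"slide":[390,-557,0],"angular":[0,0,-1.13]},{"hand":255,"slide":[390,-557,0],"angular":[0,0,-1.13]},{"hand":255,"slide":[390,-557,0],"angular":[0,0,-1.13]},{"hand":255,"slide":[390,-557,0],"angular":[0,0,-1.13]},{"hand":255,"slide":[390,-557,0],"angular":[0,0,-1.13]},{"hand":255,"slide":[390,-557,0],"angular":[0,0,-1.13]},{"hand":255,"slide":[390,-557,0],"angular":[0,0,-1.13]},{"hand":255,"slide":[390,-557,0],"angular":[0,0,-1.13]},{"hand":255,"slide":[390,-557,0],"angular":[0,0,-1.13]},{"hand":255,"slide":[390,-557,0],"angular":[0,0,-1.13]},{"hand":255,"slide":[390,-557,0],"angular":[0,0,-1.13]},{"hand":255,"slide":[390,-557,0],"angular":[0,0,-1.13]},{"hand":255,"slide":[390,-557,0],"angular":[0,0,-1.13]},{"hand":255,"slide":[584,-570,65],"angular":[0,0,-1.13]},{"hand":255,"slide":[584,-570,65],"angular":[0,0,-1.13]},{"hand":255,"slide":[584,-570,65],"angular":[0,0,-1.13]},{"hand":255,"slide":[584,-570,65],"angular":[0,0,-1.13]},{"hand":255,"slide":[584,-570,65],"angular":[0,0,-1.13]},{"hand":255,"slide":[584,-570,65],"angular":[0,0,-1.13]}])

```text
time_s: 2.1
eef_pos: [0.5299, 0.2442, 0.1475]
tool_rot: [[0.0, 1.0, -0.004], [1.0, -0.0, -0.001], [-0.001, -0.004, -1.0]]
ft_force: [0.5, -0.2, -0.0]
width: 0.0006
finger_force: 0.0
```

```bash
python3 - <<'E'
from h import *
s=monitor.read_state(); print(s["time_s"],s["eef_pos"],s["width"],np.array(s["tool_rot"]).round(3).tolist(),s["ft_force"])
rows([pol(-90,.128,.15),pol(-90,.128,.027)])
a,_=snap("top","t1");b,_=snap("scene","s1")
cv2.imwrite("pics/both1.png",cv2.cvtColor(np.hstack([cv2.resize(a[120:280,120:300],(396,352)),cv2.resize(b[150:330,150:352],(396,352))]),cv2.COLOR_RGB2BGR))
E
```

```text
2.1 [0.52991983 0.24417546 0.1475123 ] 0.0006158768491525199 [[0.0, 1.0, -0.004], [1.0, -0.0, -0.001], [-0.001, -0.004, -1.0]] [ 0.5126906  -0.2165085  -0.03402221]
[1, 0, -2] [-0.0, 0.0, -0.0]
[1, 1, 121] [-0.0, 0.0, -0.0]
```

View pics/both1.png

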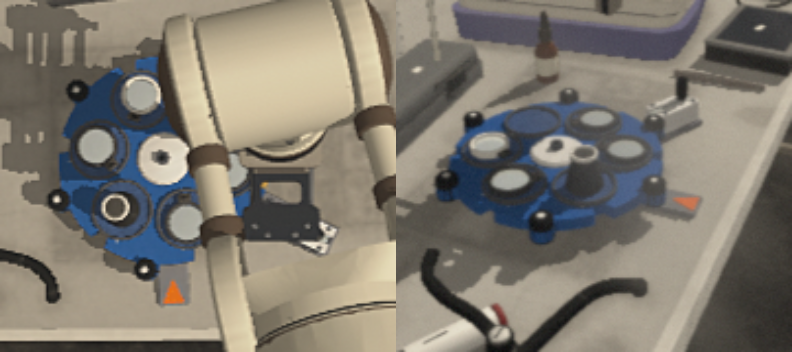

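The top view shows the gripper over the right side of the dial. The scene crop doesn't show the gripper at all, so I'll check its framing.

```bash
python3 - <<'E'
from h import *
print(proj("scene",[.53,.244,.1475]),proj("scene",[.530,.373,.034]),cam("scene")[4])
a=np.load("pics/scene0.npz")["im"].astype(int);b=np.load("pics/s1.npz")["im"].astype(int); print(np.abs(a-b).mean(), monitor.read_state()["time_s"])
f,cx,cy,R,t=cam("top"); d=np.load("pics/top0.npz")["d"]; u,v=proj("top",[.53,.373,.034]); print(u,v,d[int(v)+12:int(v)+14,int(u)])
E
```

```text
(np.float64(257.22250226085754), np.float64(156.41931399255822)) (np.float64(231.94076533195013), np.float64(227.4936775707917)) [0.57575969 0.0523743  0.88397882]
10.466764662000868 2.2
194.17579649480624 191.79642973062366 [0.9480556 0.9549226]
```

View pics/s1.png

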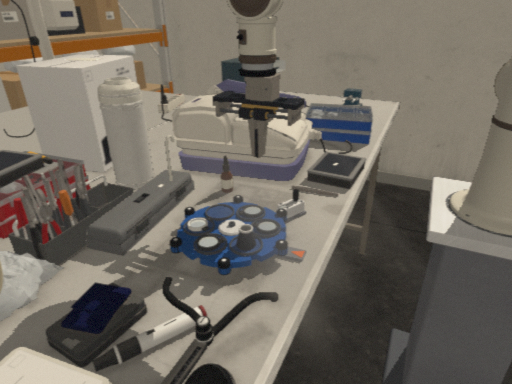

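The full view shows the gripper tip at (257,156), right where its TCP projects, and the way down is clear. I'll descend now.

Request:
send_rows(deltas=[{"hand":255,"slide":[0,0,40],"angular":[0,0,0]},{"hand":255,"slide":[0,0,80],"angular":[0,0,0]},{"hand":255,"slide":[0,0,105],"angular":[0,0,0]},{"hand":255,"slide":[0,0,120],"angular":[0,0,0]},{"hand":255,"slide":[0,0,120],"angular":[0,0,0]}])

```text
time_s: 2.7
eef_pos: [0.5291, 0.2435, 0.0292]
tool_rot: [[0.001, 1.0, -0.002], [1.0, -0.001, -0.0], [-0.0, -0.002, -1.0]]
ft_force: [-0.4, -0.5, 0.4]
width: 0.0006
finger_force: 0.0
```

```bash
python3 - <<'E'
from h import *
print(monitor.read_state()["eef_pos"])
rows([pol(t,.128,monitor.read_state()["eef_pos"][2]) for t in range(-86,-5,4)])
E
```

```text
[0.5291072 0.2435    0.0291967]
[2, 10, 0] [-0.0, 0.0, -0.07]
[3, 19, 0] [-0.0, 0.0, -0.14]
[4, 27, 0] [-0.0, 0.0, -0.21]
[7, 36, 0] [-0.0, 0.0, -0.28]
[9, 45, 0] [-0.0, 0.0, -0.35]
[13, 53, 0] [-0.0, 0.0, -0.42]
[17, 61, 0] [-0.0, -0.0, -0.49]
[21, 69, 0] [-0.0, -0.0, -0.56]
[26, 76, 0] [-0.0, -0.0, -0.63]
[32, 83, 0] [-0.0, -0.0, -0.7]
[38, 90, 0] [-0.0, -0.0, -0.77]
[44, 96, 0] [-0.0, -0.0, -0.84]
[51, 102, 0] [-0.0, -0.0, -0.91]
[58, 107, 0] [-0.0, -0.0, -0.98]
[66, 112, 0] [-0.0, -0.0, -1.05]
[74, 116, 0] [-0.0, -0.0, -1.12]
[82, 119, 0] [-0.0, -0.0, -1.19]
[90, 123, 0] [-0.0, -0.0, -1.26]
[99, 125, 0] [-0.0, -0.0, -1.33]
[107, 127, 0] [-0.0, -0.0, -1.4]
[116, 128, 0] [-0.0, -0.0, -1.47]
```

Request:
send_rows(deltas=[{"hand":255,"slide":[1,9,2],"angular":[0,0,-0.07]},{"hand":255,"slide":[2,18,2],"angular":[0,0,-0.14]},{"hand":255,"slide":[3,26,2],"angular":[0,0,-0.21]},{"hand":255,"slide":[6,35,2],"angular":[0,0,-0.28]},{"hand":255,"slide":[8,44,2],"angular":[0,0,-0.35]},{"hand":255,"slide":[12,52,2],"angular":[0,0,-0.42]},{"hand":255,"slide":[16,60,2],"angular":[0,0,-0.49]},{"hand":255,"slide":[20,68,2],"angular":[0,0,-0.56]},{"hand":255,"slide":[25,75,2],"angular":[0,0,-0.63]},{"hand":255,"slide":[31,82,2],"angular":[0,0,-0.7]},{"hand":255,"slide":[37,89,2],"angular":[0,0,-0.77]},{"hand":255,"slide":[43,95,2],"angular":[0,0,-0.84]},{"hand":255,"slide":[50,101,2],"angular":[0,0,-0.91]},{"hand":255,"slide":[57,106,2],"angular":[0,0,-0.98]},{"hand":255,"slide":[65,111,2],"angular":[0,0,-1.05]},{"hand":255,"slide":[73,115,2],"angular":[0,0,-1.12]},{"hand":255,"slide":[81,118,2],"angular":[0,0,-1.19]},{"hand":255,"slide":[89,122,2],"angular":[0,0,-1.26]},{"hand":255,"slide":[98,124,2],"angular":[0,0,-1.33]},{"hand":255,"slide":[106,126,2],"angular":[0,0,-1.4]}])

```text
time_s: 4.7
eef_pos: [0.6586, 0.3503, 0.0314]
tool_rot: [[-0.986, 0.168, 0.005], [0.168, 0.986, 0.001], [-0.005, 0.002, -1.0]]
ft_force: [0.7, -1.4, -0.2]
width: 0.0002
finger_force: 0.6
```

```bash
cat >> h.py <<'E'
def lobes(im):
    d=cv2.inRange(im,(0,0,0),(55,55,55)); n,l,s,cc=cv2.connectedComponentsWithStats(d)
    for k in range(1,n):
        r=onplane("top",*cc[k],.044)[:2]-C
        if 30<s[k,4]<80 and .112<np.hypot(*r)<.125: print("lobe",np.degrees(np.arctan2(r[1],r[0])).round(1),"mod60",(np.degrees(np.arctan2(r[1],r[0]))%60).round(1))
E
python3 - <<'E'
from h import *
im,_=snap("top","t2"); lobes(im)
s=monitor.read_state();p=s["eef_pos"];q=p[:2]-C;print(p,np.degrees(np.arctan2(q[1],q[0])),np.hypot(*q),s["ft_force"])
rows([pol(t,.128,p[2]) for t in range(-6,71,4)])
E
```

```text
lobe 60.9 mod60 0.9
lobe 121.2 mod60 1.2
[0.65849092 0.3516887  0.03135353] -9.417259366586816 0.13024625853500957 [-0.03377808  1.11139083 -0.43599481]
[2, 8, 0] [0.0, 0.0, -0.06]
[3, 17, 0] [0.0, 0.0, -0.13]
[5, 25, 0] [0.0, 0.0, -0.2]
[7, 34, 0] [0.0, 0.0, -0.27]
[10, 43, 0] [0.0, 0.01, -0.34]
[13, 51, 0] [0.0, 0.01, -0.41]
[17, 59, 0] [0.0, 0.01, -0.48]
[21, 67, 0] [0.0, 0.01, -0.55]
[26, 74, 0] [0.0, 0.01, -0.62]
[31, 81, 0] [0.0, 0.01, -0.69]
[37, 88, 0] [0.0, 0.01, -0.76]
[44, 94, 0] [0.0, 0.01, -0.83]
[51, 100, 0] [0.0, 0.01, -0.9]
[58, 105, 0] [0.0, 0.01, -0.97]
[65, 110, 0] [0.0, 0.01, -1.04]
[73, 114, 0] [-0.0, 0.01, -1.11]
[81, 118, 0] [-0.0, 0.01, -1.18]
[90, 121, 0] [-0.0, 0.01, -1.25]
[98, 124, 0] [-0.0, 0.01, -1.32]
[107, 126, 0] [-0.0, 0.01, -1.39]
```

The dial has turned +69°, and the fingers trail the lobe by about 10.4°. I'll carry on.

Request:
send_rows(deltas=[{"hand":255,"slide":[2,8,2],"angular":[0,0,-0.06]},{"hand":255,"slide":[3,17,3],"angular":[0,0,-0.13]},{"hand":255,"slide":[5,25,3],"angular":[0,0,-0.2]},{"hand":255,"slide":[7,34,3],"angular":[0,0,-0.27]},{"hand":255,"slide":[10,43,3],"angular":[0,0,-0.34]},{"hand":255,"slide":[13,51,3],"angular":[0,0,-0.41]},{"hand":255,"slide":[17,59,3],"angular":[0,0,-0.48]},{"hand":255,"slide":[21,67,3],"angular":[0,0,-0.55]},{"hand":255,"slide":[26,74,3],"angular":[0,0,-0.62]},{"hand":255,"slide":[31,81,3],"angular":[0,0,-0.69]},{"hand":255,"slide":[37,88,3],"angular":[0,0,-0.76]},{"hand":255,"slide":[44,94,3],"angular":[0,0,-0.83]},{"hand":255,"slide":[51,100,3],"angular":[0,0,-0.9]},{"hand":255,"slide":[58,105,3],"angular":[0,0,-0.97]},{"hand":255,"slide":[65,110,3],"angular":[0,0,-1.04]},{"hand":255,"slide":[73,114,3],"angular":[0,0,-1.11]},{"hand":255,"slide":[81,118,3],"angular":[0,0,-1.18]},{"hand":255,"slide":[90,121,3],"angular":[0,0,-1.25]},{"hand":255,"slide":[98,124,3],"angular":[0,0,-1.32]},{"hand":255,"slide":[107,126,3],"angular":[0,0,-1.39]}])

```text
time_s: 6.75
eef_pos: [0.5741, 0.4927, 0.0278]
tool_rot: [[-0.344, -0.939, 0.004], [-0.939, 0.344, 0.001], [-0.003, -0.003, -1.0]]
ft_force: [0.9, -1.6, 0.6]
width: 0.0
finger_force: 0.7
```

```bash
python3 - <<'E'
from h import *
im,_=snap("top","t3"); lobes(im)
s=monitor.read_state();p=s["eef_pos"];q=p[:2]-C;print(p,np.degrees(np.arctan2(q[1],q[0])),np.hypot(*q),s["ft_force"])
rows([pol(t,.128,p[2]) for t in (73,75,77,79,80,81,82,82.8)])
E
```

```text
lobe 22.2 mod60 22.2
lobe -38.3 mod60 21.7
lobe -98.3 mod60 21.7
lobe -157.5 mod60 22.5
[0.57242959 0.49362013 0.02759477] 70.6200607093921 0.12786510688324038 [0.72377426 0.47919809 0.65294925]
[0, 5, 0] [-0.0, 0.0, -0.05]
[0, 10, 0] [-0.0, 0.0, -0.09]
[1, 14, 0] [-0.0, 0.0, -0.12]
[1, 19, 0] [-0.0, 0.0, -0.16]
[2, 21, 0] [-0.0, 0.0, -0.17]
[2, 23, 0] [-0.0, 0.0, -0.19]
[3, 25, 0] [-0.0, 0.0, -0.21]
[3, 27, 0] [-0.0, 0.0, -0.22]
```

Request:
send_rows(deltas=[{"hand":255,"slide":[0,5,0],"angular":[0,0,-0.05]},{"hand":255,"slide":[0,10,0],"angular":[0,0,-0.09]},{"hand":255,"slide":[1,14,0],"angular":[0,0,-0.12]},{"hand":255,"slide":[1,18,0],"angular":[0,0,-0.15]},{"hand":255,"slide":[2,21,0],"angular":[0,0,-0.17]},{"hand":255,"slide":[2,23,0],"angular":[0,0,-0.19]},{"hand":255,"slide":[2,24,0],"angular":[0,0,-0.2]},{"hand":255,"slide":[2,24,0],"angular":[0,0,-0.2]},{"hand":255,"slide":[2,24,0],"angular":[0,0,-0.2]}])

```text
time_s: 7.7
eef_pos: [0.5494, 0.4988, 0.0244]
tool_rot: [[-0.152, -0.988, -0.0], [-0.988, 0.152, -0.0], [0.0, 0.0, -1.0]]
ft_force: [0.8, 0.0, 1.7]
width: 0.0004
finger_force: 0.2
```

```bash
python3 - <<'E'
from h import *
im,_=snap("top","t4"); lobes(im)
s=monitor.read_state();p=s["eef_pos"];q=p[:2]-C;print(p,np.degrees(np.arctan2(q[1],q[0])),np.hypot(*q),s["ft_force"])
cv2.imwrite("pics/crop4.png",cv2.cvtColor(cv2.resize(im[130:275,130:290],None,fx=4,fy=4),cv2.COLOR_RGB2BGR))
E
```

```text
lobe -26.1 mod60 33.9
lobe 34.4 mod60 34.4
lobe -86.5 mod60 33.5
lobe -145.7 mod60 34.3
lobe 154.8 mod60 34.8
[0.54939371 0.49876295 0.02433978] 81.23356241586514 0.12724949936170216 [-0.05139274 -0.78775602  0.30054994]
```

View pics/crop4.png

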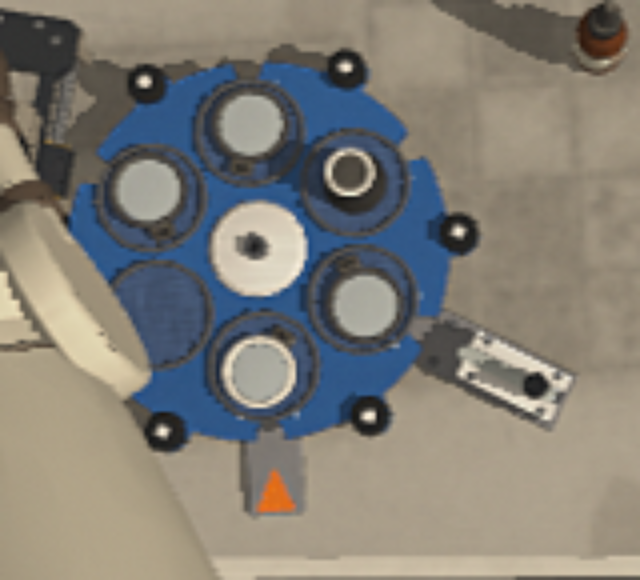

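The white-rimmed lens is now at the front at crop (258,370), in line with the arrow at (273,490). A notch at crop (425,330) faces the bolt, about 1° off. I'll back off, lift, and go round behind the knob.

```bash
python3 - <<'E'
from h import *
x,y,_,w=pol(-116.8,.217,0)
rows([(x,y,.2,243.2),(x,y,.12,243.2)]); print(x,y)
im=np.load("pics/t4.npz")["im"];d=cv2.inRange(im,(0,0,0),(55,55,55)); n,l,s,cc=cv2.connectedComponentsWithStats(d)
for k in range(1,n):
    if s[k,4]>10 and 255<cc[k][0]<275 and 215<cc[k][1]<240: a=onplane("top",*cc[k],.062); r=a[:2]-C; print(a,np.hypot(*r),np.degrees(np.arctan2(r[1],r[0])))
E
```

```text
[334, 67, -176] [0.0, -0.0, 0.31]
[334, 67, -96] [0.0, -0.0, 0.31]
0.43215957367039354 0.1793088773958888
[0.44770733 0.20958364 0.062     ] 0.18296718569859693 -116.7287599353067
```

Request:
send_rows(deltas=[{"hand":255,"slide":[-3,-12,0],"angular":[0,0,0]},{"hand":255,"slide":[-8,-12,0],"angular":[0,0,0]},{"hand":255,"slide":[-8,-12,-45],"angular":[0,0,0]},{"hand":255,"slide":[-8,-12,-90],"angular":[0,0,0]},{"hand":255,"slide":[-8,-12,-135],"angular":[0,0,0]},{"hand":255,"slide":[-8,-12,-176],"angular":[0,0,0]},{"hand":255,"slide":[-8,-12,-176],"angular":[0,0,0]},{"hand":255,"slide":[334,67,-176],"angular":[0,0,0.31]},{"hand":255,"slide":[334,67,-176],"angular":[0,0,0.31]},{"hand":255,"slide":[334,67,-176],"angular":[0,0,0.31]},{"hand":255,"slide":[334,67,-176],"angular":[0,0,0.31]},{"hand":255,"slide":[334,67,-176],"angular":[0,0,0.31]},{"hand":255,"slide":[334,67,-176],"angular":[0,0,0.31]},{"hand":255,"slide":[334,67,-176],"angular":[0,0,0.31]},{"hand":255,"slide":[334,67,-176],"angular":[0,0,0.31]},{"hand":255,"slide":[334,67,-176],"angular":[0,0,0.31]},{"hand":255,"slide":[334,67,-136],"angular":[0,0,0.31]},{"hand":255,"slide":[334,67,-96],"angular":[0,0,0.31]},{"hand":255,"slide":[334,67,-96],"angular":[0,0,0.31]},{"hand":255,"slide":[334,67,-96],"angular":[0,0,0.31]}])

```text
time_s: 9.75
eef_pos: [0.4326, 0.1799, 0.1208]
tool_rot: [[-0.445, -0.896, -0.001], [-0.896, 0.445, 0.0], [0.0, 0.001, -1.0]]
ft_force: [-0.1, -0.3, 0.1]
width: 0.0003
finger_force: 0.0
```

```bash
python3 - <<'E'
from h import *
im,_=snap("top","t5"); lobes(im); b,_=snap("scene","s5")
x,y,_,w=pol(-116.8,.217,0); rows([(x,y,.045,243.2)])
cv2.imwrite("pics/both5.png",cv2.cvtColor(np.hstack([cv2.resize(im[120:280,120:300],(396,352)),cv2.resize(b[80:260,150:352],(396,352))]),cv2.COLOR_RGB2BGR))
E
```

```text
lobe -26.1 mod60 33.9
lobe 34.3 mod60 34.3
lobe -86.6 mod60 33.4
lobe 94.7 mod60 34.7
lobe -145.6 mod60 34.4
lobe 154.9 mod60 34.9
[2, 2, 78] [-0.0, 0.0, 0.01]
```

View pics/both5.png

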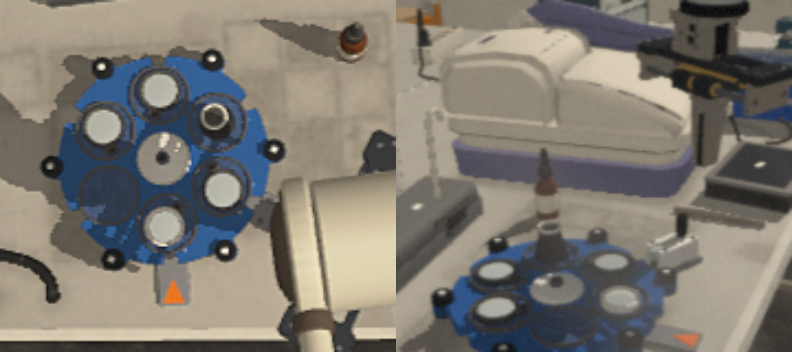

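The dial stayed put, and the fingers are over the spot outside the knob. I'll descend, then push in stages while watching the force.

Request:
send_rows(deltas=[{"hand":255,"slide":[2,1,40],"angular":[0,0,0]},{"hand":255,"slide":[2,1,76],"angular":[0,0,0]},{"hand":255,"slide":[2,1,76],"angular":[0,0,0]},{"hand":255,"slide":[-3,1,76],"angular":[0,0,0]},{"hand":255,"slide":[-8,1,76],"angular":[0,0,0]},{"hand":255,"slide":[-12,1,76],"angular":[0,0,0]},{"hand":255,"slide":[-15,1,76],"angular":[0,0,0]},{"hand":255,"slide":[-18,1,76],"angular":[0,0,0]},{"hand":255,"slide":[-21,1,76],"angular":[0,0,0]},{"hand":255,"slide":[-24,1,76],"angular":[0,0,0]},{"hand":255,"slide":[-26,1,76],"angular":[0,0,0]},{"hand":255,"slide":[-28,1,76],"angular":[0,0,0]},{"hand":255,"slide":[-30,1,76],"angular":[0,0,0]},{"hand":255,"slide":[-30,1,76],"angular":[0,0,0]}])

```text
time_s: 11.25
eef_pos: [0.4451, 0.2064, 0.0445]
tool_rot: [[-0.446, -0.895, 0.0], [-0.895, 0.446, 0.0], [-0.0, 0.0, -1.0]]
ft_force: [-0.1, -0.3, 1.2]
width: 0.0005
finger_force: 0.3
```

```bash
cat > st.py <<'E'
from h import *
s=monitor.read_state();p=s["eef_pos"];q=p[:2]-C;u=q/np.hypot(*q);F=s["ft_force"]
print("r",np.hypot(*q),"th",np.degrees(np.arctan2(q[1],q[0])),p[2],"radial F",F[:2]@u,F)
im,_=viewer.read_camera("top"); lobes(im)
E
python3 st.py
```

```text
r 0.18694707908646363 th -117.00073989233067 0.04454428571371315 radial F 0.2889330585908274 [-0.14538215 -0.25020102  1.22582659]
lobe -26.1 mod60 33.9
lobe 34.4 mod60 34.4
lobe -86.6 mod60 33.4
lobe 94.7 mod60 34.7
lobe -145.6 mod60 34.4
lobe 154.9 mod60 34.9
```

Request:
send_rows(deltas=[{"hand":255,"slide":[-2,0,0],"angular":[0,0,0]},{"hand":255,"slide":[-4,0,0],"angular":[0,0,0]},{"hand":255,"slide":[-6,0,0],"angular":[0,0,0]},{"hand":255,"slide":[-8,0,0],"angular":[0,0,0]},{"hand":255,"slide":[-9,0,0],"angular":[0,0,0]}])

```text
time_s: 11.8
eef_pos: [0.449, 0.2144, 0.0445]
tool_rot: [[-0.446, -0.895, -0.0], [-0.895, 0.446, -0.0], [0.0, 0.0, -1.0]]
ft_force: [0.1, -1.7, 0.4]
width: 0.0002
finger_force: 1.0
```

```bash
python3 st.py
```

```text
r 0.17807880819593624 th -117.06974695806176 0.04448683049197199 radial F 1.509981847701541 [ 0.08244385 -1.73787903  0.35474665]
lobe -26.1 mod60 33.9
lobe 34.3 mod60 34.3
lobe -86.7 mod60 33.3
lobe 94.7 mod60 34.7
lobe -145.8 mod60 34.2
lobe 154.9 mod60 34.9
```

The force is low and the bolt is going into the notch. I'll keep going until it reaches the end stop.

Request:
send_rows(deltas=[{"hand":255,"slide":[-2,0,0],"angular":[0,0,0]},{"hand":255,"slide":[-4,0,0],"angular":[0,0,0]},{"hand":255,"slide":[-6,0,0],"angular":[0,0,0]},{"hand":255,"slide":[-7,0,0],"angular":[0,0,0]},{"hand":255,"slide":[-8,0,0],"angular":[0,0,0]},{"hand":255,"slide":[-8,0,0],"angular":[0,0,0]}])

```text
time_s: 12.45
eef_pos: [0.4526, 0.2216, 0.0445]
tool_rot: [[-0.446, -0.895, -0.0], [-0.895, 0.446, 0.0], [-0.0, 0.0, -1.0]]
ft_force: [-0.7, -1.4, -0.5]
width: 0.0004
finger_force: 0.7
```

```bash
python3 st.py
```

```text
r 0.17006827729730375 th -117.08119496449864 0.044515452322125615 radial F 1.5294815633234191 [-0.71212388 -1.35370206 -0.47216312]
lobe -26.1 mod60 33.9
lobe 34.4 mod60 34.4
lobe -86.5 mod60 33.5
lobe 94.7 mod60 34.7
lobe 154.9 mod60 34.9
```

Request:
send_rows(deltas=[{"hand":255,"slide":[-1,0,0],"angular":[0,0,0]},{"hand":255,"slide":[-2,0,0],"angular":[0,0,0]},{"hand":255,"slide":[-3,0,0],"angular":[0,0,0]},{"hand":255,"slide":[-3,0,0],"angular":[0,0,0]}])

```text
time_s: 12.9
eef_pos: [0.4538, 0.224, 0.0445]
tool_rot: [[-0.446, -0.895, -0.001], [-0.895, 0.446, -0.0], [0.001, 0.0, -1.0]]
ft_force: [-2.2, -2.2, 1.0]
width: 0.0006
finger_force: 1.4
```

```bash
python3 st.py
```

```text
r 0.16735285886111123 th -117.08616269305493 0.04451339261804774 radial F 2.9757152844261663 [-2.1708199  -2.23208491  1.04299222]
lobe -26.1 mod60 33.9
lobe 34.4 mod60 34.4
lobe -86.2 mod60 33.8
lobe 94.7 mod60 34.7
lobe 155.0 mod60 35.0
```

Request:
send_rows(deltas=[{"hand":255,"slide":[-1,0,0],"angular":[0,0,0]},{"hand":255,"slide":[-2,0,0],"angular":[0,0,0]},{"hand":255,"slide":[-3,0,0],"angular":[0,0,0]},{"hand":255,"slide":[-3,0,0],"angular":[0,0,0]}])

```text
time_s: 13.35
eef_pos: [0.454, 0.2244, 0.0444]
tool_rot: [[-0.445, -0.895, -0.004], [-0.895, 0.445, -0.005], [0.007, 0.001, -1.0]]
ft_force: [-6.7, -12.3, 7.2]
width: 0.0006
finger_force: 7.0
```

```bash
python3 st.py
```

```text
r 0.16692500722941048 th -117.09093695688279 0.0444451366870806 radial F 13.984552432135814 [ -6.70447829 -12.27843604   7.21185671]
lobe -26.1 mod60 33.9
lobe 34.4 mod60 34.4
lobe -85.7 mod60 34.3
lobe 94.7 mod60 34.7
lobe 154.9 mod60 34.9
```

It's hard against the end stop: 14 N, with no further travel. I'll back off, lift away and check.

Request:
send_rows(deltas=[{"hand":255,"slide":[10,0,0],"angular":[0,0,0]},{"hand":255,"slide":[30,0,0],"angular":[0,0,0]},{"hand":255,"slide":[30,0,-40],"angular":[0,0,0]},{"hand":255,"slide":[30,0,-80],"angular":[0,0,0]},{"hand":255,"slide":[30,0,-120],"angular":[0,0,0]},{"hand":255,"slide":[60,30,-160],"angular":[0,0,0]},{"hand":255,"slide":[80,70,-160],"angular":[0,0,0]},{"hand":255,"slide":[90,115,-160],"angular":[0,0,0]},{"hand":255,"slide":[90,150,-160],"angular":[0,0,0]},{"hand":255,"slide":[90,150,-160],"angular":[0,0,0]}])

```text
time_s: 14.4
eef_pos: [0.2789, 0.2148, 0.205]
tool_rot: [[-0.443, -0.896, 0.002], [-0.896, 0.443, 0.003], [-0.004, -0.001, -1.0]]
ft_force: [0.3, 0.3, -0.4]
width: 0.0007
finger_force: 0.0
```

```bash
python3 - <<'E'
from h import *
im,_=snap("top","t6"); lobes(im); b,_=snap("scene","s6"); print(monitor.read_state()["eef_pos"])
print(proj("top",[*pol(-116.8,.1525,0)[:2],.064]))
cv2.imwrite("pics/both6.png",cv2.cvtColor(np.hstack([cv2.resize(im[120:280,120:300],(396,352)),cv2.resize(b[150:330,150:352],(396,352))]),cv2.COLOR_RGB2BGR))
E
```

```text
lobe -26.1 mod60 33.9
lobe 34.3 mod60 34.3
lobe -86.6 mod60 33.4
lobe 94.6 mod60 34.6
lobe -145.6 mod60 34.4
lobe 154.7 mod60 34.7
[0.28142932 0.21369947 0.20517501]
(np.float64(251.37856714301893), np.float64(219.95382196883014))
```

View pics/both6.png

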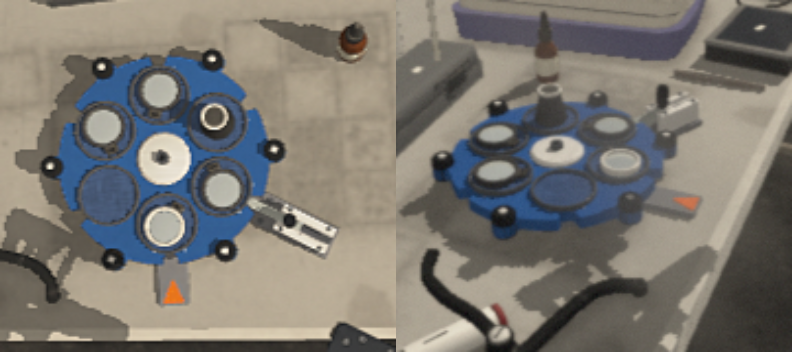

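The knob is at crop (289,220), which is pixel (251,220), where the home position should project. The bolt sits in the notch, the white-rimmed lens is at the front, and the loose things haven't moved. I'll hand it in.

```bash
python3 -c "
from station import order
print(order.job_done())"
```

```text
the job is handed in; nothing more can be done
None
```

The white-rimmed lens stands at the front in line with the orange arrow, the bolt is fully home in its notch and locks the dial, and the job was handed in at about 14.5 s.

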